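# Turn the sample caddy round in its counter box and lock it with the rod

## Task

The sample caddy was put into its dark wooden counter box back to front, so the card rail is on the wrong side and the locking rod cannot go through. Lift the caddy clear of the box, turn it half round keeping it level, and lower it (do not drop it) until it sits flat on the box floor with the card rail in line with the brass bush. Then feed the brass locking rod, tip first, through the bush and the rail until its flat head is right up against the bush; let go and leave the spools, the tin and the wax block where they are.

Things in the scene. Friction and masses are not known exactly. Their poses are not given: they have to be found in the camera images.
- counter_box: Dark wooden counter box, fixed, open on top: 139 (x) x 103 (y) mm outside, 46 high; inside 123 x 87, floor 6 mm thick, a 4 mm 45-degree bevel round the top inner edge. Origin: centre of the underside. A brass guide bush sticks out 16 mm from its -x end wall, 22 mm to +y of the middle, 24 mm up; the far (+x) end wall has a 14 mm hole in line with it, so the rod goes in along +x.
- bush_mouth (a point): Centre of the wide outer mouth of the brass guide bush (box frame -85.5, 22, 24 mm). The mouth is 20 mm wide inside and narrows in 8 mm to a 12 mm bore; rim 25 mm over its outside. Axes parallel to the box's.
- caddy: Loose light-wood caddy, 120 (x) x 84 (y) mm, about 0.35 kg; 1.5 mm play on each side in the box. Origin: centre of its underside, z up; seated it lies 6 mm above the box's origin. End boards 44 mm high. Card rail along its +y side (cards up to 53 mm high), three fixed charms on felt along -y. It starts back to front: its x axis opposite to the box's; right way round, both x axes agree.
- grip_bar (a point): Centre of the caddy's wooden grip bar, 87 mm above the caddy's underside, over its middle. The bar runs along the caddy's x: 72 mm long, 12 wide, 14 high, on two 10 mm posts 54 mm apart; free space under it 40 mm. Take it from above across its 12 mm width.
- card_rail (a point): Middle of the lengthwise bore in the card rail: 22 mm to the +y side of the caddy's middle, 18 mm above its underside. The bore is about 14 mm wide and goes through both end boards.
- locking_rod: Loose brass rod, 70 g: a round 8 mm shaft from the origin 160 mm along +x to a tapered tip; a flat head from the origin 41 mm along -x (22 mm wide in y, 8 thick in z, sides parallel for the first 30 mm). Origin: on the axis, at the shoulder. It lies flat, axis 4 mm above the stand, tip to the robot's right. Home: shoulder against the bush mouth, tip about 5 mm out of the far wall.
- rod_tip (a point): Point of the tapered tip of the locking rod (160 mm along +x from the rod's origin).
- spool_navy: Bystander: thread spool with dark blue thread, 48 x 49 mm, 32 mm high. Origin: centre of the underside.
- spool_rust: Bystander: thread spool with rust-brown thread, 50 x 54 mm, 36 mm high. Origin: centre of the underside.
- eyelet_tin: Bystander: round pale tin, 62 mm across, 23 mm high. Origin: centre of the underside.
- thread_block: Bystander: yellow beeswax block, 30 x 46 mm, 18 mm high. Origin: centre of the underside.

How it is judged:
By the outcome, as a careful person would: the job done as asked, in the order asked, and still so for the second after the job is handed in, with the robot touching nothing.
It also fails if it takes over 62 s, if anything falls off the work surface, if the arm or the gripper's body presses on something with over 40 N, if the wrist force passes 120 N, or if a joint passes its speed limit or range.

## Robot

A 6-joint arm with a two-finger parallel gripper is mounted at the origin on a cart in front of the work surface, level with it; the furniture and walls round the work are solid. World frame = base frame: x ahead of the robot, y to its left, z up, the work surface at z = 0. Lengths are in m, angles in rad, forces in N, time in s.
With the tool pointing down it reaches from about 0.375 to 0.9 m from the base axis. Payload 3.1 kg.
Tool frame: the origin (TCP) lies on the centre line of the jaws, within the pads' length; the fingertips stand 22 mm ahead of it and the grasp point (between the pads) lies 3 mm ahead of it; z points along the fingers, x is the direction in which the jaws open and shut, and the axes are right-handed (so a half turn about z gives the same grasp; the last joint's range is limited). The gripper opens to 85 mm and grips with 20 to 120 N. Pads are 22 mm wide; open, the fingers measure 114 mm over their backs; the gripper's body (76 mm by 85 mm) begins 54 mm behind the grasp point. The pads swing forward as they close: fully open they stand 13 mm farther back than shut.
Start: joints at [1.101, 0.527, 1.433, -0, 1.181, -0.178], TCP at [0.179, 0.599, 0.253] pointing down, gripper open.
Joint ranges: [-3.08, 3.08], [-0.75, 2.2], [0.22, 2.44], [-1.43, 4.57], [0, 2.65], [-2.85, 2.85]. Speed limits (rad/s): [2.79, 2.79, 3.14, 3.14, 3.14, 3.14].

## Interface

Orientations are given as [roll, pitch, yaw] about the fixed x, y, z axes, in that order (R = Rz(yaw) Ry(pitch) Rx(roll)).
In Python, from station import readout, cams, order gives the robot as it stands.
- The arm moves only by the tool carry_out, never from a script. Its argument "targets" is a list of rows, each a list of 5 numbers: the shift along the tool's x, y, z in m, then the turn about the tool's z in degrees, then the opening in per cent of the stroke, from 0 (shut) to 100 (fully open). A call has 1 to 10 rows; each row is the pose to reach, as a shift and turn from the pose commanded when the call began, along the tool's axes at that moment; what a row does not reach only later rows make up. A row lasts 1/10 s, in which the tool goes at most 50 mm and 8.59 degrees, less where a joint would pass 70% of its speed; a pose out of reach is approached as far as the arm can. A call with a gripper value outside its range is refused whole. The fingers move at their own pace and stop on an object; "squeeze" is the grip in N (left out, the last holds). Time passes only in rows, so rows that repeat a pose let the fingers close. It gives the time, the measured TCP pose, the force and the opening at its end, in the units of the state.
- readout.state(): the state, without advancing time (a new reading comes with each control period).
- cams.grab_frame(name): name is "scene" or "top" or "wrist"; returns a dict with "image" (400x640x3 uint8, blue, green, red), "mtx" (3x3 intrinsics, pixels), "world_from_camera" (4x4, takes a point from camera to world coordinates). Camera axes: x right, y down, z forward; pixel columns grow to the right and rows downward; lengths in m; the calibration is good to about 2 mm. A picture is of the moment at which its call begins. There is no depth.
- order.finish_job(): hands the job in, once; it reports no verdict.
The state is a dict: "time": time; "joint_pos": joint angles; "joint_velocities": joint speeds; "joint_efforts": joint torques, N m; "tcp_pos": TCP position; "ee_rot": TCP orientation; "ft_force": force on the tool from outside, world axes, zero at the start; "torque": the same for the moment, N m; "finger_gap": finger opening in m.
Only numpy, scipy, OpenCV 4.12 (cv2) and the standard library are available. Lean on these libraries where they do the work, as an engineer would, in place of code of your own. Each camera call takes 0.05 s, during which the arm holds its last target.

## Working session

There is one attempt and no reset: what is moved stays moved. The work goes in short steps, Python scripts to look and compute and a tool call to move; the robot and the scene stay as the last step left them, time stands still between calls to the robot, and variables do not carry over. Pictures are saved under pics/ and viewed, and the job is handed in when it is done.

Besides the shell and the picture viewer there is one more tool, called as name([rows], argument=value, ...), one row to a line, values as JSON. carry_out: Moves the arm, as the interface text tells. Its arguments: {"type":"object","properties":{"targets":{"type":"array"},"squeeze":{"type":"number"}},"required":["targets"]}

```bash
mkdir -p pics; ls
python3 - <<'E'
from station import readout, cams
import cv2
print(readout.state())
for n in ("scene","top","wrist"):
    f=cams.grab_frame(n); cv2.imwrite(f"pics/{n}0.png",f["image"]); print(n,f["mtx"].round(1).tolist(),f["world_from_camera"].round(3).tolist())
E
```

```text
pics
{'time': 0.0, 'joint_pos': array([ 1.10147757e+00,  5.28418337e-01,  1.43391255e+00, -1.17566368e-05,
        1.18141651e+00, -1.78510000e-01]), 'joint_velocities': array([ 1.85733804e-03,  1.89826644e-03, -2.91554497e-04,  3.25042272e-05,
        1.73299643e-04,  1.76093891e-03]), 'joint_efforts': array([ 7.66469766e-04, -4.42358816e+01, -1.78026563e+01, -1.56487649e-04,
        8.10240948e-03, -1.23237271e-06]), 'tcp_pos': array([0.17887335, 0.59814867, 0.25235971]), 'ee_rot': array([-3.14122074e+00,  2.12243584e-03,  1.27999244e+00]), 'ft_force': array([ 0.22401954,  0.60872924, -0.51472165]), 'torque': array([ 0.02420173,  0.01786836, -0.00317503]), 'finger_gap': 0.08506889336347194}
scene [[409.8, 0.0, 312.9], [0.0, 409.8, 205.0], [0.0, 0.0, 1.0]] [[0.818, -0.376, 0.435, -0.001], [-0.575, -0.512, 0.639, -0.599], [-0.017, -0.773, -0.635, 0.772], [0.0, 0.0, 0.0, 1.0]]
top [[390.1, 0.0, 315.2], [0.0, 390.1, 197.3], [0.0, 0.0, 1.0]] [[0.079, -0.971, 0.228, 0.292], [-0.997, -0.078, 0.014, 0.067], [0.004, -0.228, -0.974, 0.901], [0.0, 0.0, 0.0, 1.0]]
wrist [[338.5, 0.0, 313.9], [0.0, 338.5, 197.7], [0.0, 0.0, 1.0]] [[0.286, 0.91, 0.299, 0.102], [0.958, -0.271, -0.09, 0.622], [-0.001, 0.313, -0.95, 0.374], [0.0, 0.0, 0.0, 1.0]]
```

View pics/scene0.png

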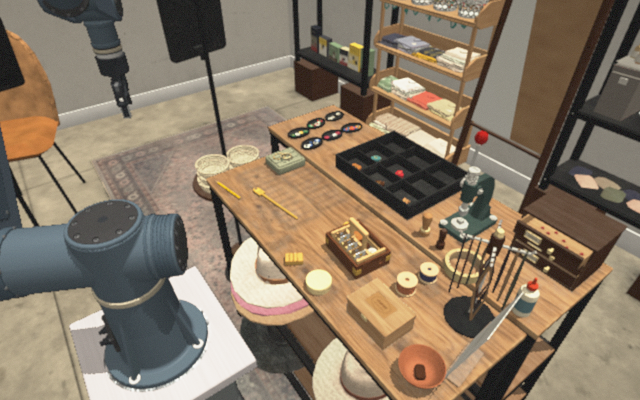

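View pics/top0.png

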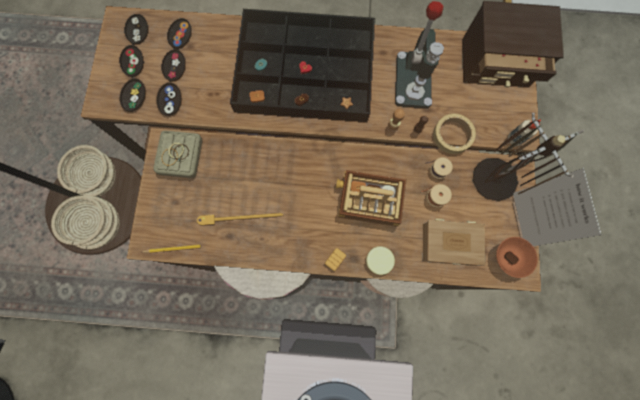

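View pics/wrist0.png

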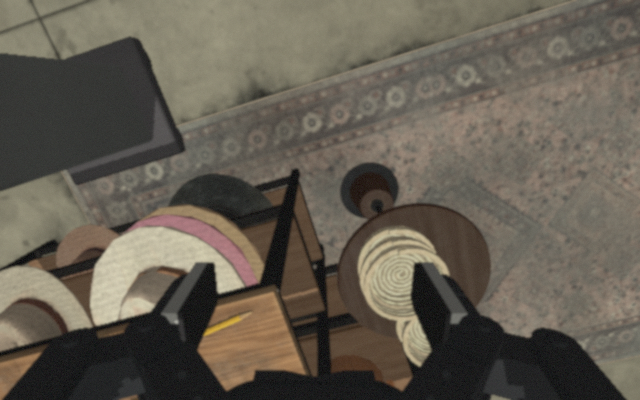

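Run:
```python
import cv2
a=cv2.imread("pics/top0.png")
cv2.imwrite("pics/topz.png",cv2.resize(a[160:280,190:460],None,fx=2.9,fy=2.9,interpolation=cv2.INTER_CUBIC))
a=cv2.imread("pics/scene0.png")
cv2.imwrite("pics/scenez.png",cv2.resize(a[170:320,240:450],None,fx=3.8,fy=3.8,interpolation=cv2.INTER_CUBIC))
```

```text
(no output)
```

View pics/topz.png

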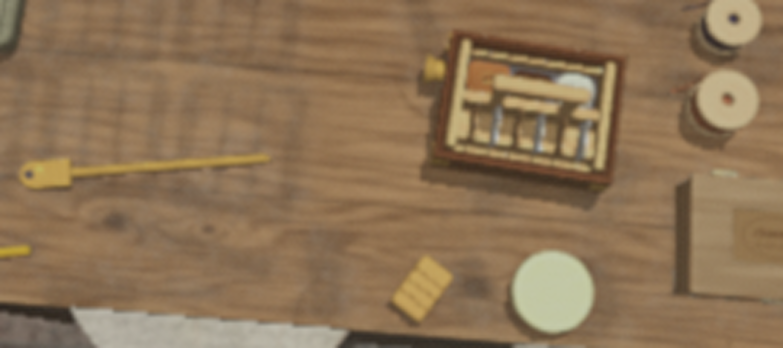

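View pics/scenez.png

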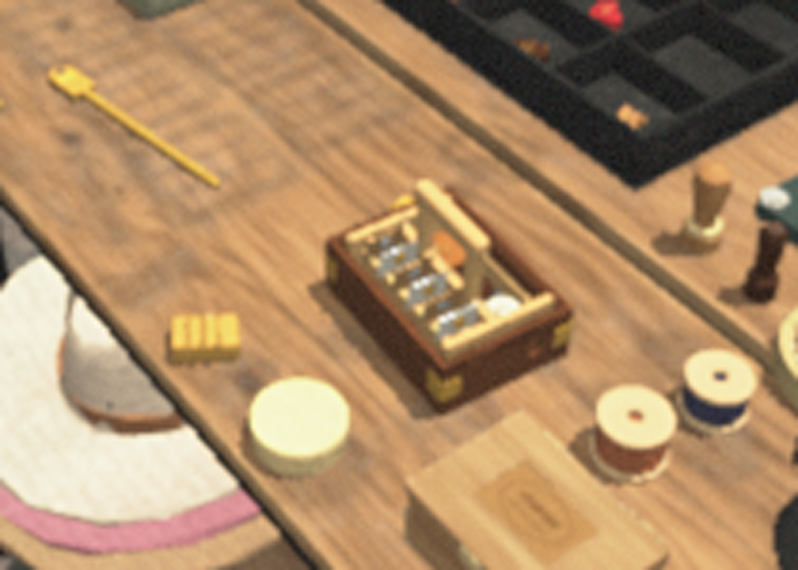

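```bash
cat > h.py <<'E'
import numpy as np, cv2
from scipy.spatial.transform import Rotation as R
from station import readout, cams
def grab(n,save=None):
    f=cams.grab_frame(n)
    if save: cv2.imwrite(f"pics/{save}.png",f["image"])
    np.savez(f"{save or n}.npz",**f); return f
def load(s): return dict(np.load(f"{s}.npz"))
def ray(f,px,z):
    px=np.atleast_2d(np.array(px,float)); T=f["world_from_camera"]
    d=np.c_[px,np.ones(len(px))]@np.linalg.inv(f["mtx"]).T@T[:3,:3].T; o=T[:3,3]
    return o+d*((z-o[2])/d[:,2])[:,None]
def proj(f,P):
    P=np.atleast_2d(np.array(P,float)); T=f["world_from_camera"]
    c=(P-T[:3,3])@T[:3,:3]; q=c@f["mtx"].T; return q[:,:2]/q[:,2:]
def shift(p,yaw=None):
    """tool-frame shift to reach world p from the present measured pose"""
    s=readout.state(); M=R.from_euler('xyz',s["ee_rot"]).as_matrix()
    return M.T@(np.array(p)-s["tcp_pos"])
E
python3 - <<'E'
from h import *
f=grab("top","top1"); g=grab("scene","scene1")
def z(p): return np.array(p)/2.9+[190,160]
def zs(p): return np.array(p)/3.8+[240,170]
box=ray(f,z([[458,32],[628,58],[607,188],[434,160]]),.046)
print("box",box.round(3),box.mean(0).round(3)); 
for i in range(4): print(np.linalg.norm(box[i]-box[i-1]).round(3))
print("bar",ray(f,z([[496,80],[592,97]]),.1).round(3))
print("rod",ray(f,z([[22,174],[70,172],[270,158]]),.004).round(3))
print("rodS",ray(g,zs([[55,75],[88,90],[217,185]]),.004).round(3))
print("barS",ray(g,zs([[425,182],[485,242]]),.1).round(3))
print("boxS",ray(g,zs([[330,240],[440,378],[575,312]]),.046).round(3))
E
```

```text
box [[ 0.559  0.009  0.046]
 [ 0.549 -0.125  0.046]
 [ 0.444 -0.112  0.046]
 [ 0.455  0.022  0.046]] [ 0.502 -0.051  0.046]
0.105
0.135
0.105
0.134
bar [[ 0.508 -0.017  0.1  ]
 [ 0.501 -0.087  0.1  ]]
rod [[0.426 0.348 0.004]
 [0.43  0.31  0.004]
 [0.455 0.151 0.004]]
rodS [[0.423 0.343 0.004]
 [0.434 0.309 0.004]
 [0.454 0.15  0.004]]
barS [[ 0.509 -0.021  0.1  ]
 [ 0.503 -0.087  0.1  ]]
boxS [[ 0.46   0.017  0.046]
 [ 0.441 -0.122  0.046]
 [ 0.547 -0.13   0.046]]
```

Run:
```python
from h import *
print(shift([.505,-.02,.215]))
```

```text
[-0.49901    0.4896407  0.0382567]
```

carry_out([
  [-0.5, 0.49, 0.037, 79, 50],
  [-0.5, 0.49, 0.037, 79, 50],
  [-0.5, 0.49, 0.037, 79, 50],
  [-0.5, 0.49, 0.037, 79, 50],
  [-0.5, 0.49, 0.037, 79, 50],
  [-0.5, 0.49, 0.037, 79, 50],
  [-0.5, 0.49, 0.037, 79, 50],
  [-0.5, 0.49, 0.037, 79, 50],
  [-0.5, 0.49, 0.037, 79, 50],
  [-0.5, 0.49, 0.037, 79, 50],
])

```text
time: 1.25
tcp_pos: [0.4125, 0.155, 0.2271]
ee_rot: [-3.141, -0.001, -0.102]
ft_force: [1.9, 0.4, -0.0]
finger_gap: 0.0426
```

Run:
```python
from h import *
s=readout.state();print(s["tcp_pos"],s["ee_rot"],s["joint_pos"]);print(shift([.505,-.02,.215]))
```

```text
[0.41247414 0.15504675 0.22705748] [-3.14132050e+00 -7.49081005e-04 -1.02002681e-01] [1.04839801e-01 3.22677306e-01 1.90728371e+00 1.42415858e-04
 9.10842634e-01 2.06755112e-01]
[0.10986016 0.16471867 0.01209495]
```

carry_out([
  [0.11, 0.165, 0.012, 0, 50],
  [0.11, 0.165, 0.012, 0, 50],
  [0.11, 0.165, 0.012, 0, 50],
  [0.11, 0.165, 0.012, 0, 50],
  [0.11, 0.165, 0.012, 0, 50],
  [0.11, 0.165, 0.012, 0, 50],
])

```text
time: 1.85
tcp_pos: [0.505, -0.0192, 0.2146]
ee_rot: [-3.141, 0.001, -0.102]
ft_force: [-0.9, 0.2, -1.0]
finger_gap: 0.0427
```

Run:
```python
from h import *
s=readout.state();print(s["tcp_pos"],s["ee_rot"],s["joint_pos"])
f=grab("wrist","w1")
```

```text
[ 0.50504349 -0.01921716  0.21460084] [-3.14119841e+00  7.86449310e-04 -1.01703148e-01] [-2.59609324e-01  4.23234233e-01  1.76979221e+00  3.26743127e-04
  9.49404896e-01 -1.58096352e-01]
```

View pics/w1.png

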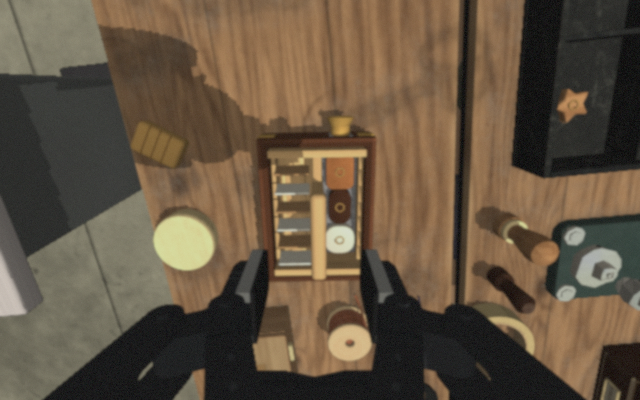

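Run:
```python
import cv2
a=cv2.imread("pics/w1.png")
cv2.imwrite("pics/w1z.png",cv2.resize(a[105:290,240:400],None,fx=3.2,fy=3.2,interpolation=cv2.INTER_CUBIC))
```

```text
(no output)
```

View pics/w1z.png

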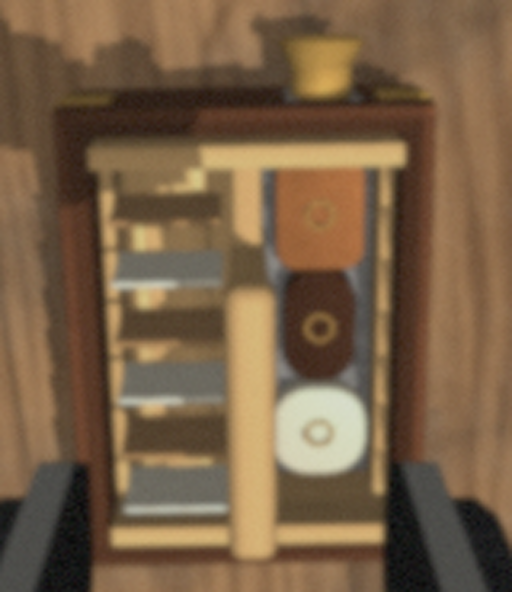

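Run:
```python
from h import *
f=load("w1")
z=lambda p: np.array(p)/3.2+[240,105]
b=ray(f,z([[228,290],[275,290],[275,558],[232,558]]),.100)
print(b.round(4),b.mean(0)); d=b[:2].mean(0)-b[2:].mean(0); print(np.linalg.norm(d),np.degrees(np.arctan2(d[1],d[0])))
print("box",ray(f,z([[57,108],[435,98],[105,562]]),.046).round(4))
print("bushmouth",ray(f,z([[281,42],[360,40]]),.024).round(4))
print("caddy",ray(f,z([[88,145],[405,142],[112,545],[385,543]]),.050).round(4))
```

```text
[[ 0.5039 -0.0142  0.1   ]
 [ 0.5146 -0.0153  0.1   ]
 [ 0.5083 -0.085   0.1   ]
 [ 0.4977 -0.0839  0.1   ]] [ 0.50614462 -0.04958471  0.1       ]
0.06999165351781692 84.86784375600215
box [[ 0.4617  0.0238  0.046 ]
 [ 0.5619  0.0163  0.046 ]
 [ 0.4553 -0.1146  0.046 ]]
bushmouth [[0.5232 0.0329 0.024 ]
 [0.5454 0.0312 0.024 ]]
caddy [[ 0.4691  0.0138  0.05  ]
 [ 0.5528  0.0061  0.05  ]
 [ 0.459  -0.1066  0.05  ]
 [ 0.5405 -0.1141  0.05  ]]
```

Run:
```python
from h import *
print(shift([.5058,-.050,.096]))
```

```text
[0.00502473 0.03172247 0.11856686]
```

carry_out([
  [0.004, 0.031, 0.03, -0.6, 50],
  [0.004, 0.031, 0.07, -0.6, 50],
  [0.004, 0.031, 0.1, -0.6, 50],
  [0.004, 0.031, 0.118, -0.6, 50],
  [0.004, 0.031, 0.118, -0.6, 50],
  [0.004, 0.031, 0.118, -0.6, 50],
])

```text
time: 2.5
tcp_pos: [0.5054, -0.0481, 0.0972]
ee_rot: [-3.141, 0.001, -0.086]
ft_force: [0.7, -0.1, -0.7]
finger_gap: 0.0426
```

Run:
```python
from h import *
s=readout.state();print(s["tcp_pos"],s["ee_rot"],s["joint_pos"])
f=grab("wrist","w2")
a=f["image"][150:400,150:500]
cv2.imwrite("pics/w2z.png",cv2.resize(a,None,fx=2,fy=2))
```

```text
[ 0.50540461 -0.0480545   0.09723264] [-3.14132004e+00  8.01263108e-04 -8.63806613e-02] [-3.15263146e-01  6.25639174e-01  1.85261588e+00  1.35797311e-04
  6.64179820e-01 -2.28989340e-01]
```

View pics/w2z.png

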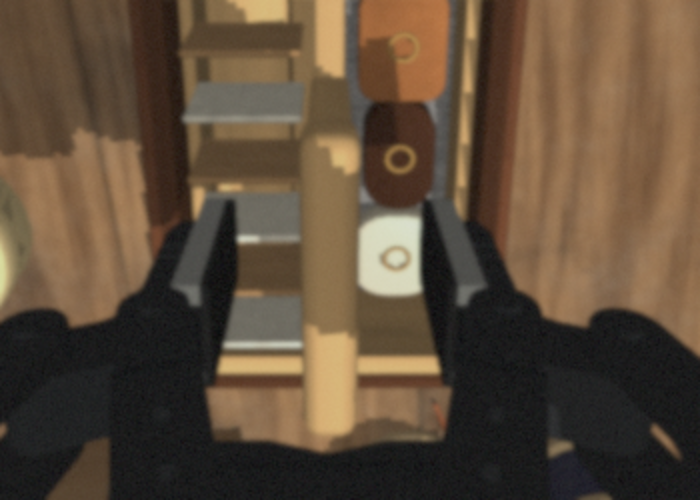

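carry_out([
  [0, 0.002, 0.001, 0, 25],
  [0, 0.002, 0.001, 0, 0],
  [0, 0.002, 0.001, 0, 0],
  [0, 0.002, 0.001, 0, 0],
  [0, 0.002, 0.001, 0, 0],
  [0, 0.002, 0.001, 0, 0],
], squeeze=70)

```text
time: 3.15
tcp_pos: [0.5053, -0.0513, 0.0968]
ee_rot: [3.141, -0.0, -0.088]
ft_force: [-2.0, 0.7, 6.4]
finger_gap: 0.0107
```

carry_out([
  [0, 0, -0.005, 0, 0],
  [0, 0, -0.015, 0, 0],
  [0, 0, -0.03, 0, 0],
  [0, 0, -0.05, 0, 0],
  [0, 0, -0.075, 0, 0],
  [0, 0, -0.1, 0, 0],
  [0, 0, -0.12, 0, 0],
  [0, 0, -0.12, 0, 0],
])

```text
time: 3.95
tcp_pos: [0.5074, -0.0519, 0.2188]
ee_rot: [3.14, -0.007, -0.088]
ft_force: [0.3, -0.8, -4.1]
finger_gap: 0.0107
```

Run:
```python
from h import *
s=readout.state();print(s["tcp_pos"],s["ee_rot"],s["joint_pos"])
f=grab("wrist","w3"); g=grab("scene","s3"); t=grab("top","t3")
a=np.hstack([cv2.resize(g["image"][130:330,240:450],None,fx=1.9,fy=1.9),cv2.resize(f["image"][100:300,215:425],None,fx=1.9,fy=1.9)])
cv2.imwrite("pics/c3.png",a)
```

```text
[ 0.50743684 -0.05187286  0.21881361] [ 3.14003724 -0.00692935 -0.08827616] [-3.21286736e-01  4.20052048e-01  1.75942781e+00  1.06147633e-04
  9.55011554e-01 -2.33066193e-01]
```

View pics/c3.png

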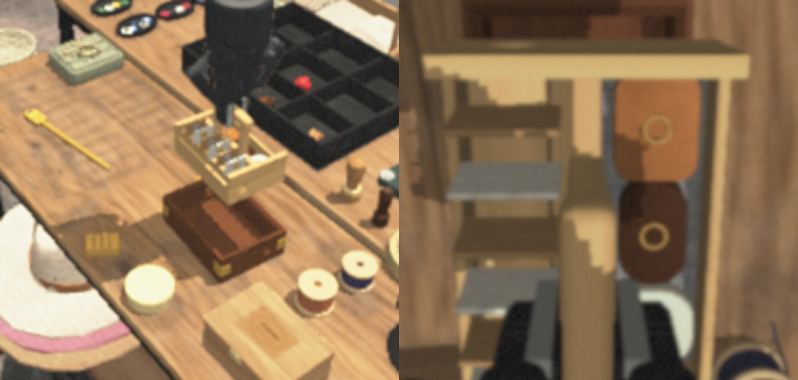

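Run:
```python
from h import *
f=load("w1")
print("seam",ray(f,[[465,50],[460,250],[110,50],[128,120]],0).round(3))
print(shift([.545,.15,.219]))
```

```text
seam [[ 0.654  0.079  0.   ]
 [ 0.656 -0.125  0.   ]
 [ 0.331  0.111  0.   ]
 [ 0.331  0.049  0.   ]]
[ 0.02229239 -0.20386502 -0.00376654]
```

carry_out([
  [0.002, -0.01, 0, 4, 0],
  [0.004, -0.03, 0, 12, 0],
  [0.008, -0.06, 0, 20, 0],
  [0.012, -0.09, 0, 28, 0],
  [0.016, -0.12, 0, 36, 0],
  [0.02, -0.15, 0, 44, 0],
  [0.022, -0.18, 0, 52, 0],
  [0.022, -0.195, 0, 60, 0],
  [0.022, -0.204, 0, 68, 0],
  [0.022, -0.204, 0, 76, 0],
])

```text
time: 5.1
tcp_pos: [0.5443, 0.1514, 0.2137]
ee_rot: [3.137, 0.001, -1.419]
ft_force: [-0.1, -0.5, -3.2]
finger_gap: 0.0105
```

Run:
```python
from h import *
s=readout.state();print(s["tcp_pos"],s["ee_rot"],s["joint_pos"])
print(shift([.545,.15,.097]))
```

```text
[0.5443139  0.15135181 0.21371265] [ 3.13749415e+00  8.36761916e-04 -1.41859147e+00] [7.31964140e-02 4.98361789e-01 1.62338215e+00 5.97832549e-04
 1.02400056e+00 1.49147426e+00]
[ 0.00153786 -0.00095154  0.11670848]
```

carry_out([
  [0.001, -0.001, 0.01, 7, 0],
  [0.001, -0.001, 0.03, 13.8, 0],
  [0.001, -0.001, 0.06, 13.8, 0],
  [0.001, -0.001, 0.085, 13.8, 0],
  [0.001, -0.001, 0.103, 13.8, 0],
  [0.001, -0.001, 0.111, 13.8, 0],
  [0.001, -0.001, 0.115, 13.8, 0],
  [0.001, -0.001, 0.115, 13.8, 0],
])

```text
time: 5.9
tcp_pos: [0.5465, 0.149, 0.1003]
ee_rot: [3.14, -0.0, -1.656]
ft_force: [-0.1, -0.1, -4.3]
finger_gap: 0.0109
```

Run:
```python
from h import *
s=readout.state();print(s["tcp_pos"],s["ee_rot"],s["ft_force"],s["torque"])
g=grab("scene","s4")
cv2.imwrite("pics/s4z.png",cv2.resize(g["image"][130:300,220:400],None,fx=3.3,fy=3.3))
```

```text
[0.54651048 0.149      0.1002846 ] [ 3.14042448e+00 -2.07804765e-04 -1.65569369e+00] [-0.07956399 -0.1404805  -4.27480272] [ 0.00724635 -0.01467586  0.03181191]
```

View pics/s4z.png

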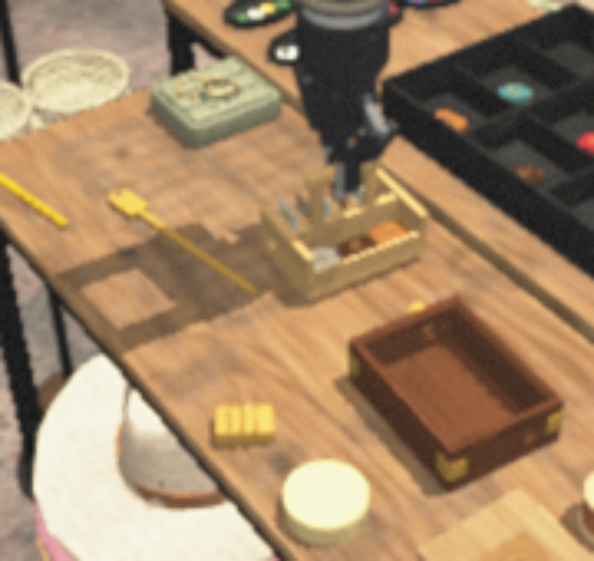

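carry_out([
  [0, 0, 0.004, 0, 0],
  [0, 0, 0.007, 0, 0],
  [0, 0, 0.009, 0, 0],
  [0, 0, 0.009, 0, 0],
  [0, 0, 0.009, 0, 0],
])

```text
time: 6.45
tcp_pos: [0.5467, 0.1491, 0.092]
ee_rot: [-3.141, 0.0, -1.656]
ft_force: [0.2, 0.5, -4.2]
finger_gap: 0.0111
```

carry_out([
  [0, 0, 0.001, 0, 0],
  [0, 0, 0.002, 0, 0],
  [0, 0, 0.002, 0, 0],
])

```text
time: 6.75
tcp_pos: [0.5471, 0.1495, 0.0909]
ee_rot: [-3.14, 0.001, -1.656]
ft_force: [-1.4, 2.0, 4.7]
finger_gap: 0.0108
```

carry_out([
  [0, 0, 0, 0, 25],
  [0, 0, 0, 0, 50],
  [0, 0, 0, 0, 50],
  [0, 0, -0.03, 0, 50],
  [0, 0, -0.07, 0, 50],
  [0, 0, -0.09, -8, 50],
  [0, 0, -0.09, -16, 50],
  [0, 0, -0.09, -24, 50],
  [0, 0, -0.09, -32, 50],
  [0, 0, -0.09, -40, 50],
])

```text
time: 7.75
tcp_pos: [0.5467, 0.1489, 0.18]
ee_rot: [-3.142, -0.0, -0.952]
ft_force: [0.2, 0.5, 0.9]
finger_gap: 0.0427
```

carry_out([
  [0, 0, 0, -8, 50],
  [0, 0, 0, -16, 50],
  [0, 0, 0, -24, 50],
  [0, 0, 0, -32, 50],
  [0, 0, 0, -40, 50],
  [0, 0, 0, -48, 50],
  [0, 0, 0, -56, 50],
  [0, 0, 0, -64, 50],
  [0, 0, 0, -72, 50],
  [0, 0, 0, -80, 50],
])

```text
time: 8.75
tcp_pos: [0.5467, 0.1489, 0.1798]
ee_rot: [3.142, 0.0, 0.444]
ft_force: [-0.1, -0.4, -0.1]
finger_gap: 0.0424
```

carry_out([
  [0, 0, 0, -8, 50],
  [0, 0, 0, -16, 50],
  [0, 0, 0, -24, 50],
  [0, 0, 0, -32, 50],
  [0, 0, 0, -40, 50],
  [0, 0, 0, -48, 50],
  [0, 0, 0, -55, 50],
  [0, 0, 0, -60, 50],
  [0, 0, 0, -60, 50],
])

```text
time: 9.65
tcp_pos: [0.5467, 0.1489, 0.1798]
ee_rot: [-3.142, 0.0, 1.486]
ft_force: [-0.3, -0.5, 0.1]
finger_gap: 0.043
```

Run:
```python
from h import *
s=readout.state();print(s["tcp_pos"],s["ee_rot"],s["joint_pos"],s["time"])
g=grab("wrist","w5")
cv2.imwrite("pics/w5z.png",cv2.resize(g["image"],None,fx=1.25,fy=1.25))
t=grab("top","t5")
```

```text
[0.54670994 0.14890471 0.17980613] [-3.14154248e+00  1.41052911e-04  1.48564641e+00] [ 6.88083371e-02  5.46085090e-01  1.65156347e+00 -1.62596058e-04
  9.44015313e-01 -1.41674270e+00] 9.65
```

View pics/w5z.png

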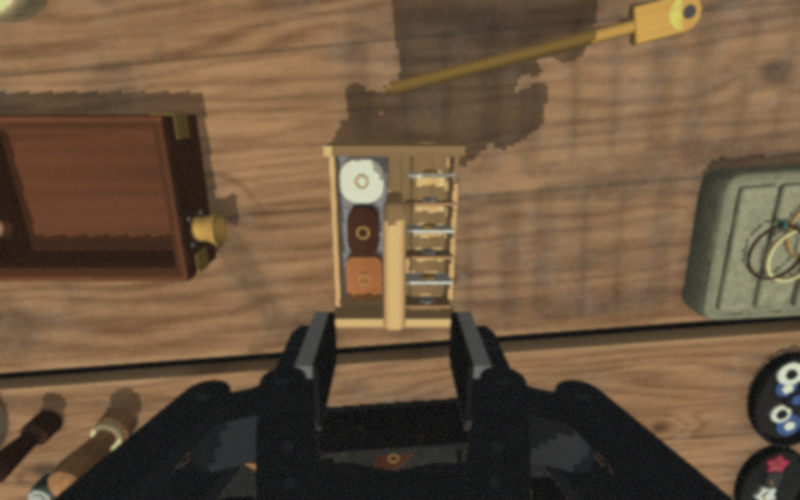

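View pics/t5.png

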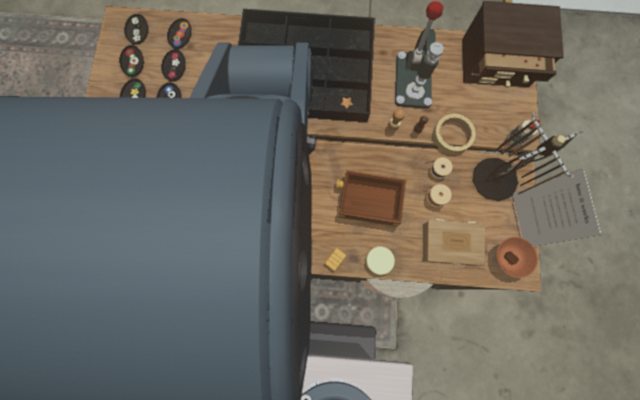

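carry_out([
  [0, 0, 0.04, 0, 50],
  [0, 0, 0.075, 0, 50],
  [0, 0, 0.089, 0, 50],
  [0, 0, 0.089, 0, 50],
  [0, 0, 0.089, 0, 25],
  [0, 0, 0.089, 0, 0],
  [0, 0, 0.089, 0, 0],
  [0, 0, 0.089, 0, 0],
  [0, 0, 0.089, 0, 0],
  [0, 0, 0.089, 0, 0],
], squeeze=70)

```text
time: 10.75
tcp_pos: [0.548, 0.1496, 0.0925]
ee_rot: [3.138, -0.001, 1.486]
ft_force: [0.0, 2.8, 7.2]
finger_gap: 0.0105
```

carry_out([
  [0, 0, -0.005, 0, 0],
  [0, 0, -0.015, 0, 0],
  [0, 0, -0.035, 0, 0],
  [0, 0, -0.06, 0, 0],
  [0, 0, -0.09, 0, 0],
  [0, 0, -0.115, 4, 0],
  [0, 0, -0.125, 12, 0],
  [0, 0, -0.125, 20, 0],
  [0, 0, -0.125, 28, 0],
  [0, 0, -0.125, 36, 0],
])

```text
time: 11.75
tcp_pos: [0.5456, 0.1487, 0.216]
ee_rot: [-3.141, 0.002, 0.852]
ft_force: [-0.4, 0.1, -3.9]
finger_gap: 0.0102
```

Run:
```python
from h import *
s=readout.state();print(s["tcp_pos"],s["ee_rot"],s["joint_pos"],s["time"])
print(shift([.5055,-.050,.2168]))
# box from top view t5 (empty)
t=load("t5")
cv2.imwrite("pics/t5z.png",cv2.resize(t["image"][160:240,325:420],None,fx=7,fy=7,interpolation=cv2.INTER_CUBIC))
```

```text
[0.54564318 0.14870591 0.21597582] [-3.14056326e+00  1.59136754e-03  8.51771821e-01] [ 6.87124168e-02  4.95358285e-01  1.62120622e+00 -4.59324762e-04
  1.02688227e+00 -7.82820525e-01] 11.75
[-0.17595742  0.10067155 -0.0006478 ]
```

View pics/t5z.png

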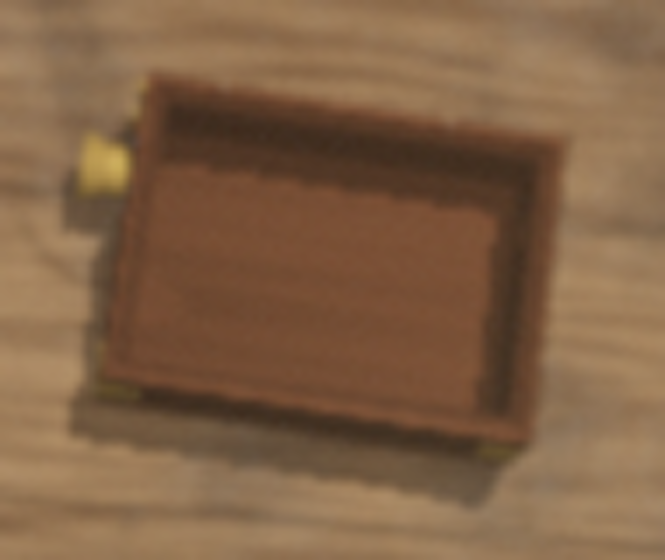

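carry_out([
  [-0.01, 0.006, 0, 8, 0],
  [-0.035, 0.02, 0, 16, 0],
  [-0.07, 0.04, 0, 24, 0],
  [-0.105, 0.06, 0, 32, 0],
  [-0.14, 0.08, 0, 40, 0],
  [-0.165, 0.094, 0, 48, 0],
  [-0.176, 0.101, 0, 54, 0],
  [-0.176, 0.101, 0, 54, 0],
  [-0.176, 0.101, 0, 54, 0],
])

```text
time: 12.65
tcp_pos: [0.5074, -0.0499, 0.2159]
ee_rot: [-3.141, 0.001, -0.084]
ft_force: [0.2, -0.4, -3.9]
finger_gap: 0.0105
```

Run:
```python
from h import *
s=readout.state();print(s["tcp_pos"],s["ee_rot"],s["joint_pos"],s["time"],s["torque"])
f=grab("wrist","w6")
cv2.imwrite("pics/w6z.png",cv2.resize(f["image"][60:320,200:440],None,fx=2.3,fy=2.3,interpolation=cv2.INTER_CUBIC))
g=grab("scene","s6")
cv2.imwrite("pics/s6z.png",cv2.resize(g["image"][130:300,280:440],None,fx=3.5,fy=3.5,interpolation=cv2.INTER_CUBIC))
```

```text
[ 0.50738704 -0.04991     0.21589227] [-3.14089967e+00  1.05509781e-03 -8.37080850e-02] [-3.17763200e-01  4.26785356e-01  1.75773891e+00  5.24796391e-04
  9.58255502e-01 -2.34356735e-01] 12.65 [-0.02246935 -0.03226835  0.03011797]
```

View pics/w6z.png

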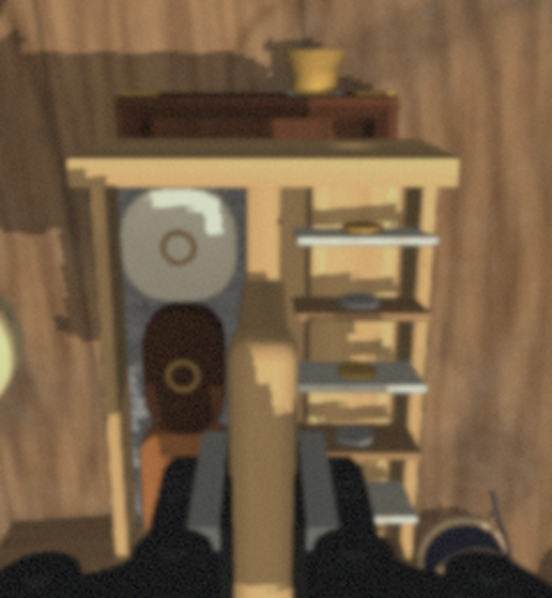

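View pics/s6z.png

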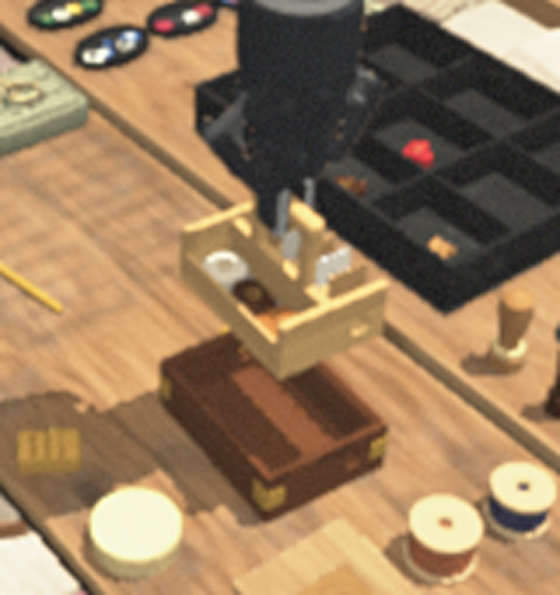

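Run:
```python
from h import *
f=load("w6")
z=lambda p: np.array(p)/2.3+[200,60]
u=np.array([np.cos(np.radians(-95.2)),np.sin(np.radians(-95.2)),0])
e=ray(f,z([[68,158],[460,158]]),.1674); print(e.round(4),np.linalg.norm(e[1]-e[0]),np.degrees(np.arctan2(*(e[1]-e[0])[[1,0]])),(e.mean(0)+.06*u).round(4))
b=ray(f,z([[117,97],[398,96]]),.046); print(b.round(4),np.linalg.norm(b[1]-b[0]),np.degrees(np.arctan2(*(b[1]-b[0])[[1,0]])),(b.mean(0)+.0695*u).round(4))
print("bar",ray(f,z([[230,352],[295,345],[293,590],[233,590]]),.2174).round(4))
t=load("t5"); z=lambda p: np.array(p)/7+[325,160]
B=ray(t,z([[150,76],[566,136],[527,440],[100,378]]),.046);print(B.round(4),B.mean(0));
d=B[1]+B[2]-B[0]-B[3];print(np.degrees(np.arctan2(d[1],d[0])))
w=load("w1"); print(proj(w,[[.5055,-.05,.046]]))
```

```text
[[0.4712 0.0142 0.1674]
 [0.5552 0.0072 0.1674]] 0.08422854728996171 -4.750825846628415 [ 0.5078 -0.0491  0.1674]
[[0.4613 0.0226 0.046 ]
 [0.5621 0.0146 0.046 ]] 0.10114539557886934 -4.556469466388065 [ 0.5054 -0.0506  0.046 ]
bar [[ 0.5054 -0.0143  0.2174]
 [ 0.5161 -0.014   0.2174]
 [ 0.5125 -0.0615  0.2174]
 [ 0.5015 -0.0606  0.2174]]
[[ 0.5595  0.0128  0.046 ]
 [ 0.55   -0.1235  0.046 ]
 [ 0.4488 -0.1137  0.046 ]
 [ 0.458   0.0226  0.046 ]] [ 0.50406483 -0.05045874  0.046     ]
-93.92383636912541
[[317.44342058 214.47954421]]
```

carry_out([
  [-0.0022, 0.0013, 0.01, 0.2, 0],
  [-0.0022, 0.0013, 0.03, 0.2, 0],
  [-0.0022, 0.0013, 0.05, 0.2, 0],
  [-0.0022, 0.0013, 0.062, 0.2, 0],
  [-0.0022, 0.0013, 0.062, 0.2, 0],
  [-0.0022, 0.0013, 0.062, 0.2, 0],
])

```text
time: 13.35
tcp_pos: [0.5058, -0.0509, 0.1538]
ee_rot: [-3.142, 0.0, -0.088]
ft_force: [0.5, -0.1, -3.6]
finger_gap: 0.0108
```

Run:
```python
from h import *
s=readout.state();print(s["tcp_pos"],s["ee_rot"],s["time"],s["torque"])
f=grab("wrist","w7")
cv2.imwrite("pics/w7z.png",cv2.resize(f["image"][60:320,200:440],None,fx=2.3,fy=2.3,interpolation=cv2.INTER_CUBIC))
g=grab("scene","s7")
cv2.imwrite("pics/s7z.png",cv2.resize(g["image"][130:300,280:440],None,fx=3.5,fy=3.5,interpolation=cv2.INTER_CUBIC))
```

```text
[ 0.50576853 -0.05094976  0.15377184] [-3.14153577e+00  3.53379512e-04 -8.75460782e-02] 13.35 [-0.01519625 -0.01708519  0.03845454]
```

View pics/w7z.png

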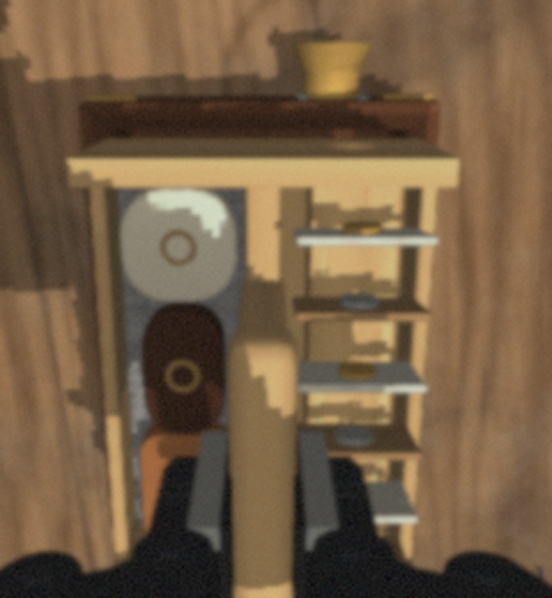

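View pics/s7z.png

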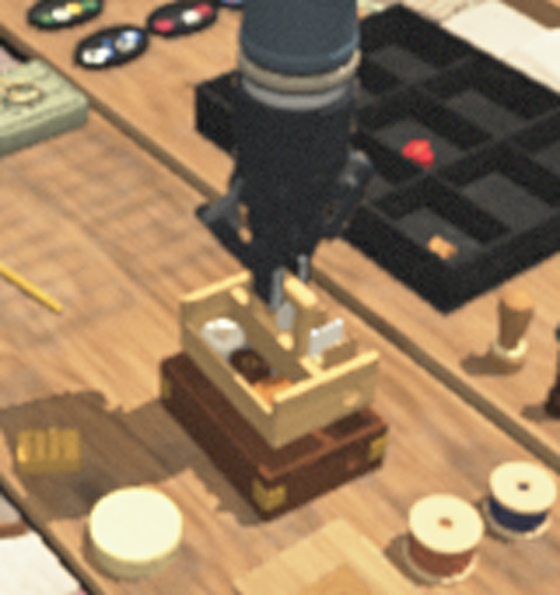

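Run:
```python
from h import *
f=load("w7")
z=lambda p: np.array(p)/2.3+[200,60]
u=np.array([np.cos(np.radians(-95)),np.sin(np.radians(-95)),0])
e=ray(f,z([[68,158],[460,158]]),.1053); print(e.round(4),np.degrees(np.arctan2(*(e[1]-e[0])[[1,0]])),(e.mean(0)+.06*u).round(4))
b=ray(f,z([[82,100],[438,98]]),.046); print(b.round(4),np.linalg.norm(b[1]-b[0]),np.degrees(np.arctan2(*(b[1]-b[0])[[1,0]])),(b.mean(0)+.0695*u).round(4))
```

```text
[[0.4699 0.0132 0.1053]
 [0.5538 0.0059 0.1053]] -4.980090023816237 [ 0.5067 -0.0502  0.1053]
[[0.4615 0.0233 0.046 ]
 [0.562  0.0151 0.046 ]] 0.10087136510738458 -4.668641319484599 [ 0.5057 -0.05    0.046 ]
```

carry_out([
  [-0.0008, 0.0002, 0.006, 0, 0],
  [-0.0008, 0.0002, 0.012, 0, 0],
  [-0.0008, 0.0002, 0.018, 0, 0],
  [-0.0008, 0.0002, 0.023, 0, 0],
  [-0.0008, 0.0002, 0.023, 0, 0],
])

```text
time: 13.95
tcp_pos: [0.5042, -0.0512, 0.13]
ee_rot: [-3.141, 0.002, -0.088]
ft_force: [0.5, -0.6, -3.5]
finger_gap: 0.0107
```

carry_out([
  [0.0006, 0, 0.006, 0, 0],
  [0.0006, 0, 0.012, 0, 0],
  [0.0006, 0, 0.018, 0, 0],
  [0.0006, 0, 0.022, 0, 0],
  [0.0006, 0, 0.025, 0, 0],
  [0.0006, 0, 0.027, 0, 0],
  [0.0006, 0, 0.027, 0, 0],
])

```text
time: 14.65
tcp_pos: [0.5054, -0.0514, 0.1037]
ee_rot: [-3.142, 0.0, -0.088]
ft_force: [-0.5, -0.7, -4.1]
finger_gap: 0.0106
```

carry_out([
  [0, 0, 0.002, 0, 0],
  [0, 0, 0.004, 0, 0],
  [0, 0, 0.0055, 0, 0],
  [0, 0, 0.0065, 0, 0],
  [0, 0, 0.0065, 0, 0],
])

```text
time: 15.15
tcp_pos: [0.5057, -0.0512, 0.0985]
ee_rot: [-3.142, -0.001, -0.088]
ft_force: [-0.6, 1.2, 4.9]
finger_gap: 0.0107
```

carry_out([
  [0, 0, 0, 0, 20],
  [0, 0, 0, 0, 50],
  [0, 0, 0, 0, 50],
  [0, 0, -0.02, 0, 50],
  [0, 0, -0.06, 0, 50],
  [0, -0.02, -0.1, 0, 50],
  [0, -0.035, -0.115, 0, 50],
  [0, -0.035, -0.115, 0, 50],
])

```text
time: 15.95
tcp_pos: [0.51, -0.0157, 0.2149]
ee_rot: [3.141, -0.006, -0.086]
ft_force: [0.0, -1.0, -0.1]
finger_gap: 0.0428
```

Run:
```python
from h import *
s=readout.state();print(s["tcp_pos"],s["ee_rot"],s["time"])
f=grab("wrist","w8")
cv2.imwrite("pics/w8z.png",cv2.resize(f["image"][105:290,240:400],None,fx=3.2,fy=3.2,interpolation=cv2.INTER_CUBIC))
t=grab("top","t8")
w=load("w5")
cv2.imwrite("pics/w5r.png",cv2.resize(w["image"][0:90,290:570],None,fx=2.8,fy=2.8,interpolation=cv2.INTER_CUBIC))
```

```text
[ 0.50997126 -0.01568014  0.21489035] [ 3.14091067 -0.00592144 -0.08619949] 15.95
```

View pics/w8z.png

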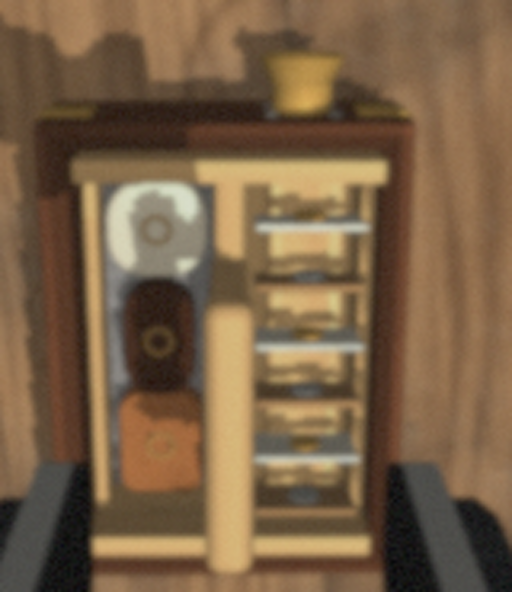

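View pics/w5r.png

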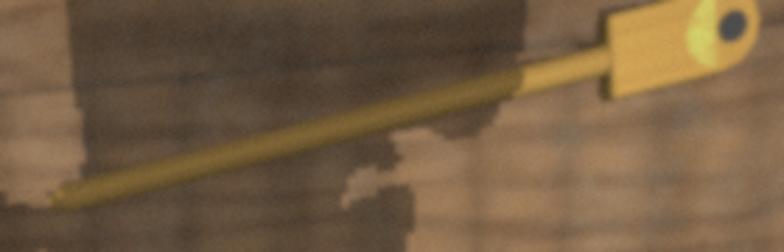

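Run:
```python
from h import *
f=load("w8")
z=lambda p: np.array(p)/3.2+[240,105]
u=np.array([np.cos(np.radians(-95)),np.sin(np.radians(-95)),0])
c=ray(f,z([[72,160],[388,162],[92,555],[370,555]]),.050); print(c.round(4),c.mean(0).round(4),c[1]-c[0])
b=ray(f,z([[38,122],[413,123]]),.046); print(b.round(4),(b.mean(0)+.0695*u).round(4))
m=ray(f,z([[264,55],[344,57]]),.024); print("bush",m.round(4),m.mean(0))
w=load("w5"); z=lambda p: np.array(p)/2.8+[290,0]
r=ray(w,z([[609,15],[608,98]]),.008); t=ray(w,z([[55,198]]),.004)[0]; e=ray(w,z([[760,20]]),.008)[0]
s=r.mean(0); print("rod",r.round(4),s.round(4),t.round(4),e.round(4),np.linalg.norm(t-s),np.linalg.norm(e-s),np.linalg.norm(r[1]-r[0]),np.degrees(np.arctan2(*(t-s)[[1,0]])))
d=(t-s)/np.linalg.norm(t-s); print("grip",(s-.015*d).round(4))
T=load("t8"); cv2.imwrite("pics/t8r.png",cv2.resize(T["image"][200:240,190:300],None,fx=7,fy=7,interpolation=cv2.INTER_CUBIC))
```

```text
[[ 0.4699  0.0129  0.05  ]
 [ 0.5539  0.005   0.05  ]
 [ 0.46   -0.107   0.05  ]
 [ 0.5434 -0.1145  0.05  ]] [ 0.5068 -0.0509  0.05  ] [ 0.08396056 -0.00785604  0.        ]
[[0.4616 0.0231 0.046 ]
 [0.5615 0.0142 0.046 ]] [ 0.5055 -0.0506  0.046 ]
bush [[0.5236 0.0332 0.024 ]
 [0.5461 0.0307 0.024 ]] [0.53489297 0.03194579 0.024     ]
rod [[0.4209 0.3093 0.008 ]
 [0.4418 0.3109 0.008 ]] [0.4314 0.3101 0.008 ] [0.4548 0.1538 0.004 ] [0.4256 0.3507 0.008 ] 0.15810702148039926 0.04100009800965586 0.020958222024827854 -81.48687241578203
grip [0.4291 0.3249 0.0084]
```

View pics/t8r.png

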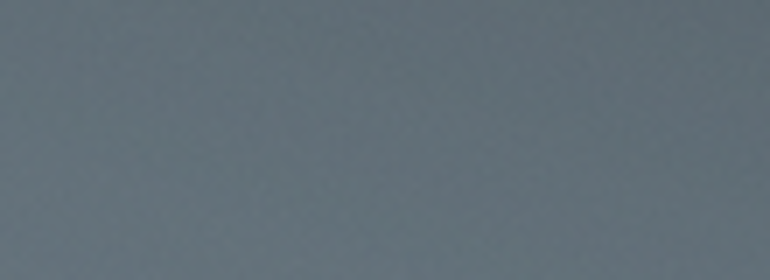

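Run:
```python
from h import *
print(shift([.433,.285,.17]))
```

```text
[-0.1011846  -0.29387554  0.04199312]
```

carry_out([
  [-0.02, -0.05, 0, -2, 50],
  [-0.03, -0.09, 0, -5, 50],
  [-0.05, -0.14, 0, -9, 50],
  [-0.065, -0.19, 0.01, -13.4, 50],
  [-0.085, -0.24, 0.025, -13.4, 50],
  [-0.101, -0.285, 0.042, -13.4, 50],
  [-0.101, -0.294, 0.042, -13.4, 50],
  [-0.101, -0.294, 0.042, -13.4, 50],
])

```text
time: 16.85
tcp_pos: [0.432, 0.2865, 0.1676]
ee_rot: [3.141, 0.005, 0.149]
ft_force: [1.0, 0.1, -0.2]
finger_gap: 0.0431
```

Run:
```python
from h import *
s=readout.state();print(s["tcp_pos"],s["ee_rot"],s["time"],s["joint_pos"])
f=grab("wrist","w9")
cv2.imwrite("pics/w9z.png",cv2.resize(f["image"],None,fx=1.25,fy=1.25,interpolation=cv2.INTER_CUBIC))
```

```text
[0.43200107 0.28654277 0.16759661] [3.14062658 0.00491259 0.14934105] 16.85 [3.69797125e-01 5.13152958e-01 1.77814982e+00 1.74308473e-04
 8.55294833e-01 2.20339029e-01]
```

View pics/w9z.png

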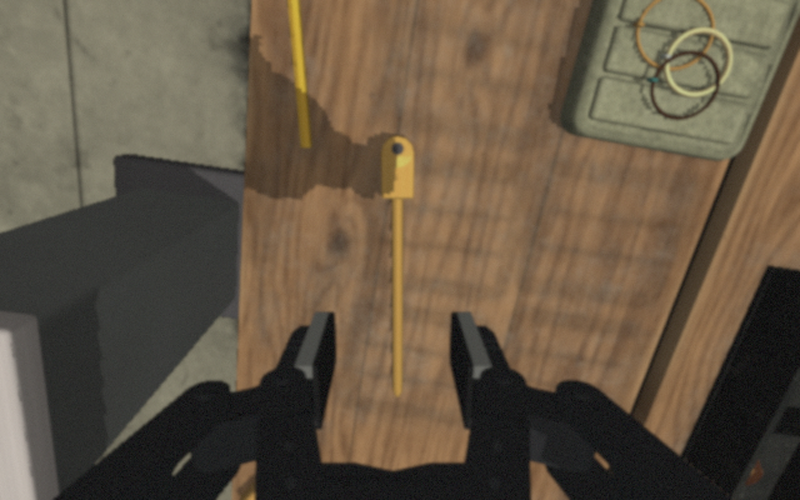

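Run:
```python
from h import *
w=load("w9"); z=lambda p: np.array(p)/1.25
r=ray(w,z([[384,198],[413,198]]),.008); t=ray(w,z([[399,395]]),.004)[0]; e=ray(w,z([[398,136]]),.008)[0]
s=r.mean(0); d=(t-s)/np.linalg.norm(t-s)
print("rod",r.round(4),s.round(4),t.round(4),e.round(4),np.linalg.norm(t-s),np.linalg.norm(e-s),np.linalg.norm(r[1]-r[0]),np.degrees(np.arctan2(d[1],d[0])))
g=s-.015*d; print("grip",g.round(4), shift([g[0],g[1],.06]),shift([g[0],g[1],.026]))
```

```text
rod [[0.4228 0.3084 0.008 ]
 [0.4421 0.3113 0.008 ]] [0.4325 0.3098 0.008 ] [0.4576 0.1511 0.004 ] [0.4259 0.3497 0.008 ] 0.16075021313133928 0.04040065812372385 0.019498240528547154 -80.99004385378201
grip [0.4301 0.3247 0.0084] [ 0.00371927 -0.03953753  0.10813255] [ 0.00386107 -0.03958735  0.14213222]
```

carry_out([
  [0.0035, -0.0395, 0.03, -0.3, 50],
  [0.0035, -0.0395, 0.07, -0.3, 50],
  [0.0035, -0.0395, 0.1, -0.3, 50],
  [0.0035, -0.0395, 0.108, -0.3, 50],
  [0.0035, -0.0395, 0.108, -0.3, 50],
  [0.0035, -0.0395, 0.108, -0.3, 50],
])

```text
time: 17.5
tcp_pos: [0.4327, 0.3241, 0.0632]
ee_rot: [-3.141, -0.001, 0.149]
ft_force: [0.7, -0.0, 0.8]
finger_gap: 0.0425
```

Run:
```python
from h import *
s=readout.state();print(s["tcp_pos"],s["ee_rot"],s["time"],s["ft_force"])
print(shift([.4298,.3248,.030]))
f=grab("wrist","w10")
cv2.imwrite("pics/w10z.png",cv2.resize(f["image"],None,fx=1.25,fy=1.25,interpolation=cv2.INTER_CUBIC))
```

```text
[0.43270569 0.32413305 0.06321218] [-3.14136734e+00 -1.27146746e-03  1.49259233e-01] 17.5 [ 0.70153654 -0.03918626  0.78551756]
[-0.00281643 -0.00108414  0.03320887]
```

View pics/w10z.png

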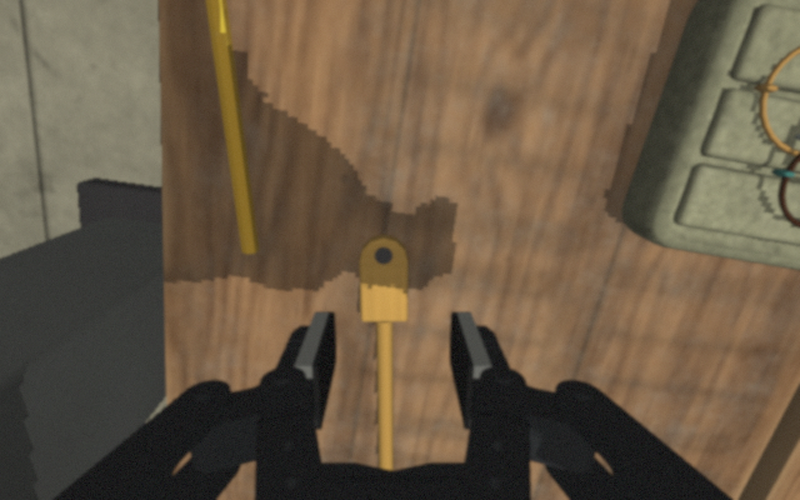

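carry_out([
  [-0.0028, -0.001, 0.01, -0.3, 50],
  [-0.0028, -0.001, 0.025, -0.3, 50],
  [-0.0028, -0.001, 0.033, -0.3, 50],
  [-0.0028, -0.001, 0.033, -0.3, 50],
  [-0.0028, -0.001, 0.033, -0.3, 50],
])

```text
time: 18.05
tcp_pos: [0.4287, 0.3255, 0.0296]
ee_rot: [-3.142, -0.0, 0.156]
ft_force: [-0.4, -0.2, -0.3]
finger_gap: 0.0429
```

carry_out([
  [0.0006, 0, 0, 0, 32],
  [0.0006, 0, 0.003, 0, 32],
  [0.0006, 0, 0.0052, 0, 32],
  [0.0006, 0, 0.0052, 0, 32],
], squeeze=50)

```text
time: 18.45
tcp_pos: [0.4291, 0.3254, 0.0241]
ee_rot: [3.141, 0.0, 0.156]
ft_force: [0.2, 0.2, -0.7]
finger_gap: 0.0275
```

Run:
```python
from h import *
s=readout.state();print(s["tcp_pos"],s["ee_rot"],s["time"],s["ft_force"],s["finger_gap"])
f=grab("wrist","w11")
cv2.imwrite("pics/w11z.png",cv2.resize(f["image"][150:400,150:500],None,fx=2,fy=2,interpolation=cv2.INTER_CUBIC))
```

```text
[0.42912586 0.32540534 0.02405866] [3.14148006e+00 3.19920182e-04 1.56028695e-01] 18.45 [ 0.18360659  0.15812299 -0.70798909] 0.027539350478790692
```

View pics/w11z.png

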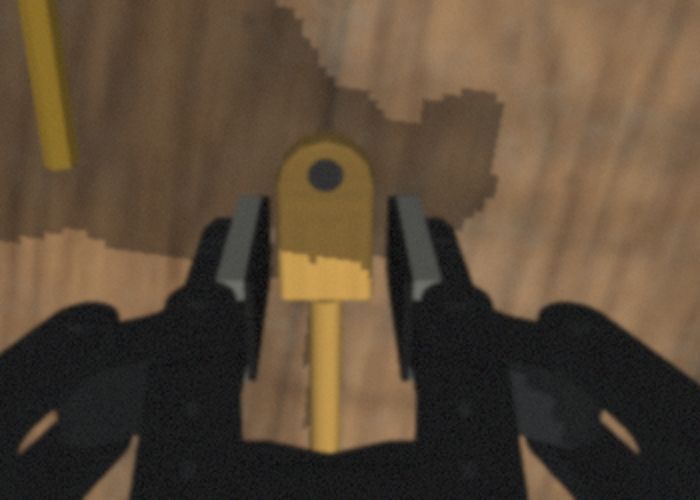

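carry_out([
  [0, 0, 0, 0, 24],
  [0, 0, 0, 0, 10],
  [0, 0, 0, 0, 10],
  [0, 0, 0, 0, 10],
  [0, 0, 0, 0, 10],
], squeeze=60)

```text
time: 19.0
tcp_pos: [0.4292, 0.3254, 0.0244]
ee_rot: [3.142, 0.0, 0.156]
ft_force: [-1.0, 0.4, 5.5]
finger_gap: 0.0198
```

carry_out([
  [0, 0, -0.004, 0, 10],
  [0, 0, -0.012, 0, 10],
  [0, 0, -0.03, 0, 10],
  [0, 0, -0.055, 0, 10],
  [0, 0, -0.08, 0, 10],
  [0, 0, -0.09, 0, 10],
  [0, 0, -0.09, 0, 10],
])

```text
time: 19.7
tcp_pos: [0.4302, 0.326, 0.1158]
ee_rot: [-3.14, -0.004, 0.156]
ft_force: [-0.2, -0.6, -0.5]
finger_gap: 0.0195
```

Run:
```python
from h import *
s=readout.state();print(s["tcp_pos"],s["ee_rot"],s["time"],s["ft_force"],s["finger_gap"])
f=grab("wrist","w12"); g=grab("scene","s12")
cv2.imwrite("pics/w12z.png",np.hstack([cv2.resize(f["image"][150:400,150:450],None,fx=1.3,fy=1.3),cv2.resize(g["image"][80:280,200:440],(390,325))]))
```

```text
[0.43021326 0.32595947 0.11576975] [-3.14049915 -0.00365633  0.15605432] 19.7 [-0.20283674 -0.55782641 -0.53113693] 0.019493467128051115
```

View pics/w12z.png

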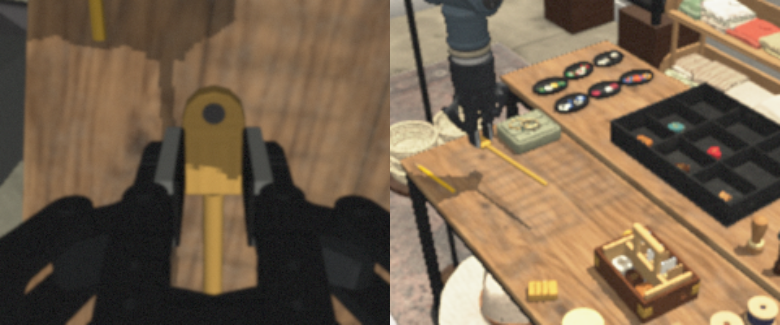

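Run:
```python
from h import *
print(shift([.553,.238,.08]))
```

```text
[0.1090652  0.105477   0.03378799]
```

carry_out([
  [0.02, 0.02, 0, 2, 10],
  [0.045, 0.045, 0.005, 6, 10],
  [0.07, 0.07, 0.01, 10, 10],
  [0.095, 0.095, 0.02, 13.9, 10],
  [0.108, 0.105, 0.034, 13.9, 10],
  [0.108, 0.105, 0.034, 13.9, 10],
  [0.108, 0.105, 0.034, 13.9, 10],
])

```text
time: 20.5
tcp_pos: [0.5506, 0.2381, 0.0786]
ee_rot: [3.14, 0.004, -0.087]
ft_force: [-0.1, 0.6, 0.2]
finger_gap: 0.0199
```

Run:
```python
from h import *
s=readout.state();print(s["tcp_pos"],s["ee_rot"],s["time"],s["finger_gap"])
print(shift([.553,.238,.0444]))
f=grab("wrist","w13"); g=grab("scene","s13"); t=grab("top","t13")
cv2.imwrite("pics/w13z.png",cv2.resize(f["image"],None,fx=1.25,fy=1.25))
cv2.imwrite("pics/s13z.png",cv2.resize(g["image"][120:270,250:450],None,fx=4,fy=4,interpolation=cv2.INTER_CUBIC))
cv2.imwrite("pics/t13z.png",cv2.resize(t["image"][150:230,240:400],None,fx=5,fy=5,interpolation=cv2.INTER_CUBIC))
```

```text
[0.55062279 0.23814361 0.07856316] [ 3.14047487  0.00443346 -0.08734313] 20.5 0.01993410433686177
[ 0.00253212 -0.00010248  0.03415218]
```

View pics/w13z.png

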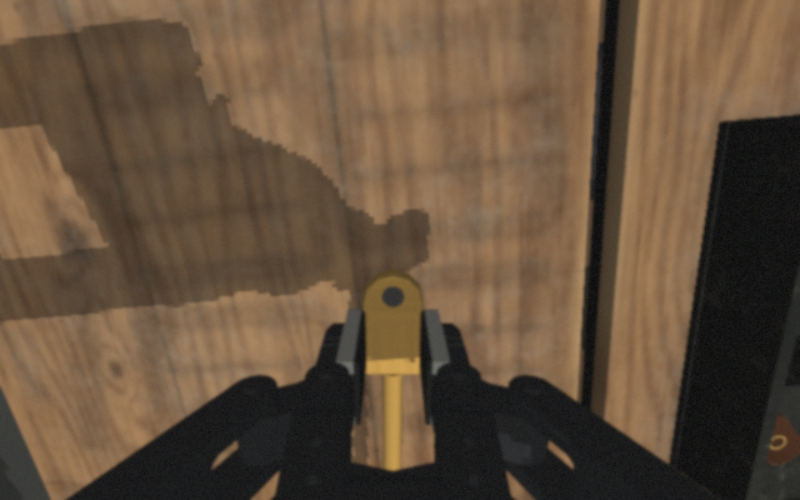

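View pics/s13z.png

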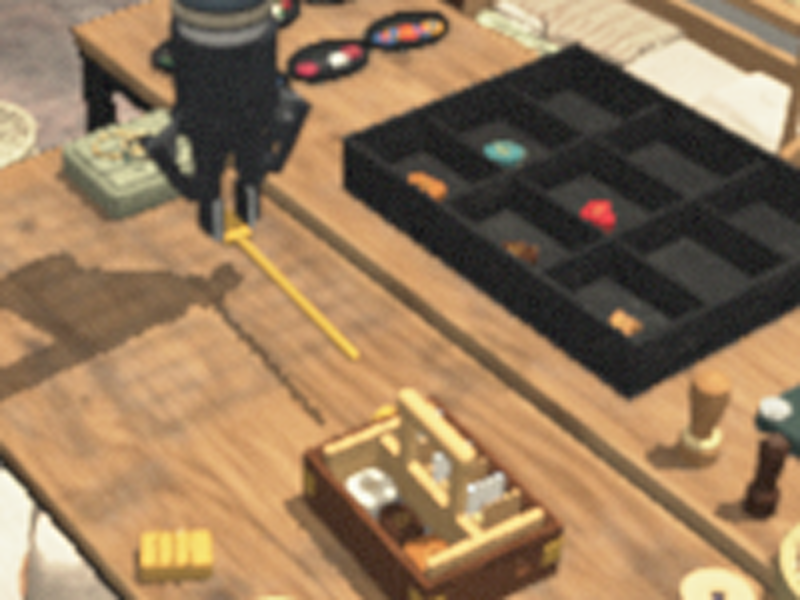

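View pics/t13z.png

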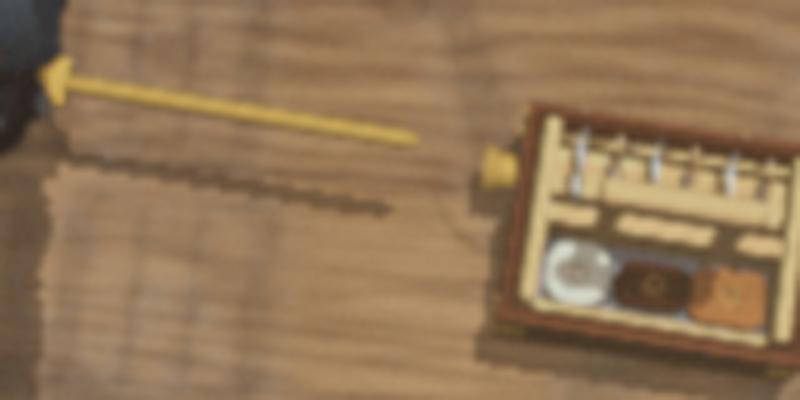

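```bash
cat >> h.py <<'E'
def tri(f,a,g,b):
    A=[];B=[]
    for c,p in((f,a),(g,b)):
        T=c["world_from_camera"]; d=T[:3,:3]@np.linalg.inv(c["mtx"])@[*p,1]; d/=np.linalg.norm(d)
        Q=np.eye(3)-np.outer(d,d); A.append(Q);B.append(Q@T[:3,3])
    x=np.linalg.lstsq(np.vstack(A),np.hstack(B),rcond=None)[0]
    return x,proj(f,x)[0]-a,proj(g,x)[0]-b
E
python3 - <<'E'
from h import *
s=readout.state();M=R.from_euler('xyz',s["ee_rot"]).as_matrix()
t=load("t13");g=load("s13")
zt=lambda p:np.array(p)/5+[240,150]; zs=lambda p:np.array(p)/4+[250,120]
for n,a,b in(("tip",(418,139),(356,355)),("shoulder",(68,84),(243,240))):
    x=tri(t,zt(a),g,zs(b)); print(n,[np.round(v,4) for v in x], "tool",(M.T@(x[0]-s["tcp_pos"])).round(4))
print("mouth from top",ray(t,zt([[483,150],[483,186],[483,168]]),.024).round(4))
p=s["tcp_pos"]+M@[0,.176,.0204]; print("pred tip",p, proj(t,p),zt((418,139)),proj(g,p),zs((356,355)))
b=np.array([.535,.0325,.024]); print(proj(t,b),zt((483,168)))
E
```

```text
tip [array([0.5353, 0.0635, 0.0592]), array([ 0.0742, -0.1287]), array([-0.1176,  0.0368])] tool [-0.0005  0.1764  0.021 ]
shoulder [array([0.5513, 0.2231, 0.0547]), array([ 0.4345, -0.7497]), array([-0.6381,  0.1704])] tool [0.0019 0.0161 0.0254]
mouth from top [[0.5423 0.0329 0.024 ]
 [0.525  0.0317 0.024 ]
 [0.5336 0.0323 0.024 ]]
pred tip [0.53582943 0.06388685 0.05981879] [[323.53596197 177.3732587 ]] [323.6 177.8] [[338.94735366 208.4715275 ]] [339.   208.75]
[[336.56252542 183.02279202]] [336.6 183.6]
```

carry_out([
  [0.0025, 0, 0.015, 0, 10],
  [0.0025, 0, 0.028, 0, 10],
  [0.0025, 0, 0.034, 0, 10],
  [0.0025, 0, 0.034, 0, 10],
  [0.0025, 0, 0.034, 0, 10],
])

```text
time: 21.15
tcp_pos: [0.5545, 0.2383, 0.0458]
ee_rot: [3.141, 0.001, -0.086]
ft_force: [0.4, 0.4, -0.6]
finger_gap: 0.0195
```

Run:
```python
from h import *
s=readout.state();print(s["tcp_pos"],s["ee_rot"],s["time"],s["finger_gap"])
print(shift([.553,.2377,.0445]))
g=grab("scene","s14"); t=grab("top","t14")
a=cv2.resize(g["image"][190:240,310:375],None,fx=6,fy=6,interpolation=cv2.INTER_CUBIC)
b=cv2.resize(t["image"][165:200,300:355],None,fx=7,fy=7,interpolation=cv2.INTER_CUBIC)
h=max(a.shape[0],b.shape[0]); a=cv2.copyMakeBorder(a,0,h-a.shape[0],0,0,0);b=cv2.copyMakeBorder(b,0,h-b.shape[0],0,0,0)
cv2.imwrite("pics/c14.png",np.hstack([a,b]))
```

```text
[0.55451708 0.23833127 0.04577743] [ 3.14136030e+00  7.55937259e-04 -8.64939219e-02] 21.15 0.019462050243152597
[-0.00145591  0.00075967  0.00127871]
```

View pics/c14.png

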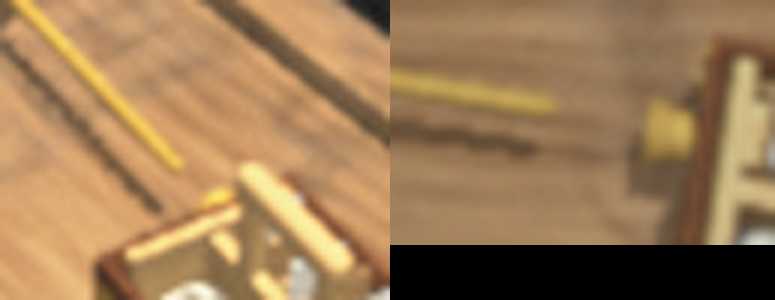

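carry_out([
  [-0.0018, 0.0, 0.0013, 0, 10],
  [-0.0018, 0.01, 0.0013, 0, 10],
  [-0.0018, 0.02, 0.0013, 0, 10],
  [-0.0018, 0.025, 0.0013, 0, 10],
  [-0.0018, 0.025, 0.0013, 0, 10],
  [-0.0018, 0.025, 0.0013, 0, 10],
])

```text
time: 21.85
tcp_pos: [0.551, 0.2132, 0.045]
ee_rot: [-3.141, -0.0, -0.087]
ft_force: [-0.6, -0.5, -0.9]
finger_gap: 0.0195
```

Run:
```python
from h import *
s=readout.state();print(s["tcp_pos"],s["ee_rot"],s["time"],s["finger_gap"])
u=np.array([-.0872,-.9962,0]);v=np.array([.9962,-.0872,0]);m=np.array([.535,.0325,.0445])
d=s["tcp_pos"]-m; print("along",d@u,"lat",d@v,"z",d[2])
g=grab("scene","s15"); t=grab("top","t15")
a=cv2.resize(g["image"][190:240,310:375],None,fx=6,fy=6,interpolation=cv2.INTER_CUBIC)
b=cv2.resize(t["image"][165:200,300:355],None,fx=7,fy=7,interpolation=cv2.INTER_CUBIC)
h=max(a.shape[0],b.shape[0]); a=cv2.copyMakeBorder(a,0,h-a.shape[0],0,0,0);b=cv2.copyMakeBorder(b,0,h-b.shape[0],0,0,0)
cv2.imwrite("pics/c15.png",np.hstack([a,b]))
```

```text
[0.55097911 0.21316551 0.04501476] [-3.14144844e+00 -1.61922978e-04 -8.74789924e-02] 21.85 0.019546470796193576
along -0.1813723613818258 lat 0.0001643605681807915 z 0.0005147560382120914
```

View pics/c15.png

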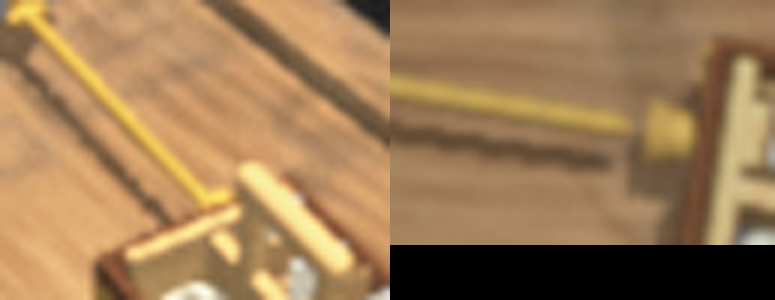

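carry_out([
  [-0.0008, 0.004, 0, 0, 10],
  [-0.0008, 0.01, 0, 0, 10],
  [-0.0008, 0.016, 0, 0, 10],
  [-0.0008, 0.022, 0, 0, 10],
  [-0.0008, 0.03, 0, 0, 10],
  [-0.0008, 0.03, 0, 0, 10],
])

```text
time: 22.55
tcp_pos: [0.5472, 0.1825, 0.0449]
ee_rot: [3.141, 0.001, -0.088]
ft_force: [0.2, 0.1, -0.9]
finger_gap: 0.0199
```

```bash
cat >> h.py <<'E'
def rel():
    s=readout.state();u=np.array([-.0872,-.9962,0]);v=np.array([.9962,-.0872,0]);m=np.array([.535,.0325,.0445])
    d=s["tcp_pos"]-m; print("along",d@u,"lat",d@v,"z",d[2],"yaw",s["ee_rot"],"f",s["ft_force"].round(2),"tq",s["torque"].round(3),"gap",s["finger_gap"],s["time"])
E
python3 -c "
from h import *
rel()"
```

```text
along -0.15050712830823773 lat -0.0008931911529365265 z 0.00038163546082282257 yaw [ 3.14126194e+00  6.05317322e-04 -8.79307734e-02] f [ 0.24  0.06 -0.94] tq [ 0.011 -0.03   0.024] gap 0.01991387694323942 22.55
```

carry_out([
  [0, 0.007, 0, 0, 10],
  [0, 0.014, 0, 0, 10],
  [0, 0.021, 0, 0, 10],
  [0, 0.028, 0, 0, 10],
  [0, 0.035, 0, 0, 10],
  [0, 0.042, 0, 0, 10],
  [0, 0.049, 0, 0, 10],
  [0, 0.049, 0, 0, 10],
])

```text
time: 23.35
tcp_pos: [0.5431, 0.1339, 0.0449]
ee_rot: [3.141, 0.0, -0.088]
ft_force: [1.1, -0.7, -0.7]
finger_gap: 0.0199
```

```bash
python3 -c "
from h import *
rel()
g=grab('scene','s16'); t=grab('top','t16')
a=cv2.resize(g['image'][170:270,300:400],(390,390),interpolation=cv2.INTER_CUBIC)
b=cv2.resize(t['image'][150:230,300:410],(390,284),interpolation=cv2.INTER_CUBIC)
b=cv2.copyMakeBorder(b,0,106,0,0,0)
cv2.imwrite('pics/c16.png',np.hstack([a,b]))"
```

```text
along -0.10176631990237875 lat -0.0007757778485166461 z 0.00041277122634972296 yaw [ 3.14144830e+00  2.93265079e-04 -8.77923905e-02] f [ 1.15 -0.73 -0.72] tq [ 0.03  -0.023 -0.013] gap 0.019869960038258597 23.35
```

View pics/c16.png

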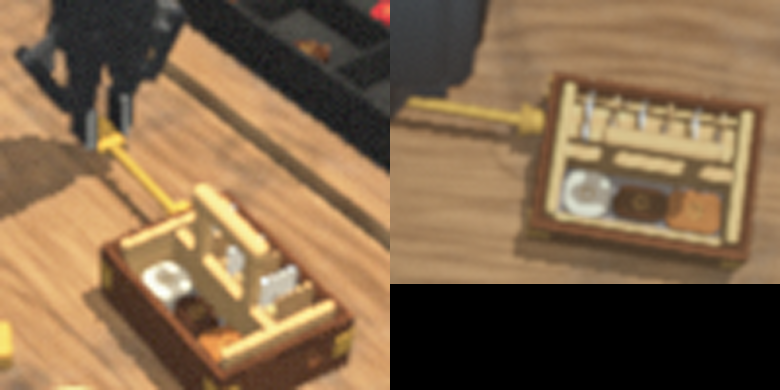

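carry_out([
  [0, 0.007, 0, 0, 10],
  [0, 0.014, 0, 0, 10],
  [0, 0.021, 0, 0, 10],
  [0, 0.028, 0, 0, 10],
  [0, 0.035, 0, 0, 10],
  [0, 0.042, 0, 0, 10],
  [0, 0.049, 0, 0, 10],
  [0, 0.049, 0, 0, 10],
])

```text
time: 24.25
tcp_pos: [0.5389, 0.0851, 0.0449]
ee_rot: [3.141, 0.0, -0.088]
ft_force: [0.2, 1.1, -0.9]
finger_gap: 0.0199
```

```bash
python3 -c "
from h import *
rel()"
```

```text
along -0.052720411204601074 lat -0.0006922691846198156 z 0.0004010217912490052 yaw [ 3.14145615e+00  1.53880858e-04 -8.78282428e-02] f [ 0.2   1.1  -0.92] tq [0.01  0.035 0.022] gap 0.019894361678768104 24.25
```

carry_out([
  [0, 0.006, 0, 0, 10],
  [0, 0.012, 0, 0, 10],
  [0, 0.018, 0, 0, 10],
  [0, 0.024, 0, 0, 10],
  [0, 0.029, 0, 0, 10],
  [0, 0.032, 0, 0, 10],
  [0, 0.032, 0, 0, 10],
])

```text
time: 24.95
tcp_pos: [0.5362, 0.0538, 0.0449]
ee_rot: [-3.142, -0.0, -0.087]
ft_force: [0.2, 0.7, -1.1]
finger_gap: 0.0196
```

```bash
python3 -c "
from h import *
rel()
g=grab('scene','s17'); t=grab('top','t17');w=grab('wrist','w17')
a=cv2.resize(g['image'][170:270,300:400],(390,390),interpolation=cv2.INTER_CUBIC)
b=cv2.resize(w['image'][200:400,200:430],(390,339),interpolation=cv2.INTER_CUBIC)
b=cv2.copyMakeBorder(b,0,51,0,0,0)
cv2.imwrite('pics/c17.png',np.hstack([a,b]))"
```

```text
along -0.021275148333352686 lat -0.0006850179533828502 z 0.000424606980558212 yaw [-3.14158684e+00 -9.69125468e-06 -8.73126489e-02] f [ 0.19  0.66 -1.06] tq [ 0.018 -0.027 -0.04 ] gap 0.019602907280515322 24.95
```

View pics/c17.png

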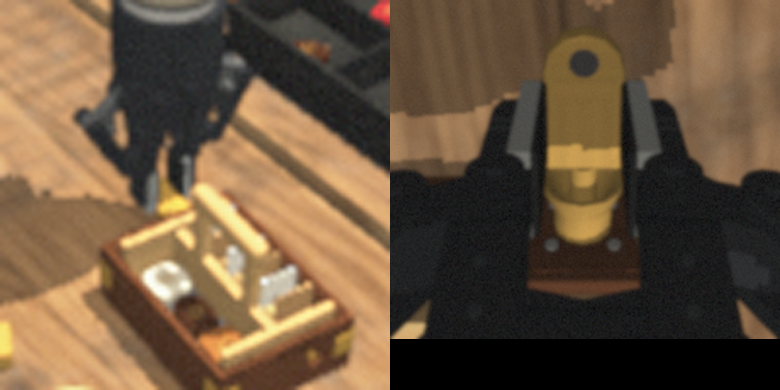

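carry_out([
  [0, 0.0015, 0, 0, 10],
  [0, 0.003, 0, 0, 10],
  [0, 0.0042, 0, 0, 10],
  [0, 0.0042, 0, 0, 10],
])

```text
time: 25.5
tcp_pos: [0.5358, 0.0499, 0.0449]
ee_rot: [3.142, 0.0, -0.087]
ft_force: [0.5, 0.1, -1.4]
finger_gap: 0.0194
```

carry_out([
  [0, 0.0008, 0, 0, 10],
  [0, 0.0016, 0, 0, 10],
  [0, 0.0016, 0, 0, 10],
])

```text
time: 25.8
tcp_pos: [0.5357, 0.0485, 0.0449]
ee_rot: [-3.141, -0.0, -0.087]
ft_force: [-0.5, 1.0, -0.1]
finger_gap: 0.0199
```

carry_out([
  [0, 0.0008, 0, 0, 10],
  [0, 0.0016, 0, 0, 10],
  [0, 0.0016, 0, 0, 10],
])

```text
time: 26.1
tcp_pos: [0.5356, 0.0481, 0.0449]
ee_rot: [-3.14, -0.0, -0.088]
ft_force: [0.6, 7.1, -0.6]
finger_gap: 0.0199
```

carry_out([
  [0, 0.0006, 0.0012, 0, 10],
  [0, 0.0006, 0.0015, 0, 10],
  [0, 0.0006, 0.0015, 0, 20],
  [0, 0.0006, 0.0015, 0, 30],
  [0, 0.0006, 0.0015, 0, 45],
  [0, 0.0006, 0.0015, 0, 45],
])

```text
time: 26.7
tcp_pos: [0.5355, 0.0459, 0.0434]
ee_rot: [3.141, -0.0, -0.086]
ft_force: [0.0, -0.4, -0.6]
finger_gap: 0.0383
```

```bash
python3 -c "
from h import *
rel()
w=grab('wrist','w18')
cv2.imwrite('pics/w18z.png',cv2.resize(w['image'][200:400,200:430],None,fx=3,fy=3,interpolation=cv2.INTER_CUBIC))"
```

```text
along -0.013391467177220192 lat -0.0006589887123873644 z -0.00109067400382689 yaw [ 3.14121276e+00 -3.92723935e-05 -8.64852553e-02] f [ 0.05 -0.36 -0.56] tq [-0.035 -0.006  0.038] gap 0.038252251264384966 26.7
```

View pics/w18z.png

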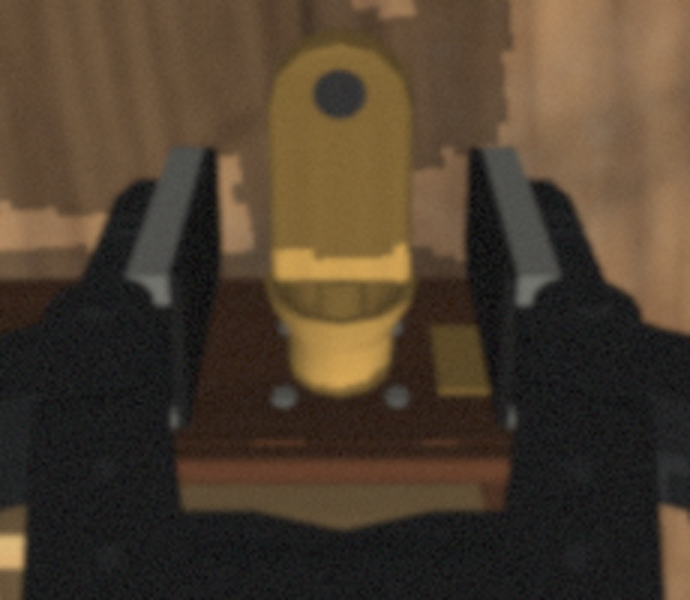

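carry_out([
  [0, -0.002, -0.01, 0, 45],
  [0, -0.004, -0.04, 0, 45],
  [0, -0.02, -0.08, 0, 45],
  [0, -0.04, -0.12, 0, 45],
  [0, -0.04, -0.15, 0, 45],
  [0, -0.04, -0.16, 0, 45],
  [0, -0.04, -0.16, 0, 45],
])

```text
time: 27.45
tcp_pos: [0.5397, 0.086, 0.2052]
ee_rot: [3.142, -0.004, -0.087]
ft_force: [0.1, -0.8, -0.4]
finger_gap: 0.0385
```

```bash
python3 -c "
from h import *
rel()
w=grab('wrist','w19');g=grab('scene','s19');t=grab('top','t19')
cv2.imwrite('pics/w19z.png',cv2.resize(w['image'][110:350,200:440],None,fx=2.4,fy=2.4,interpolation=cv2.INTER_CUBIC))
cv2.imwrite('pics/s19z.png',cv2.resize(g['image'][170:300,270:430],None,fx=4.5,fy=4.5,interpolation=cv2.INTER_CUBIC))
cv2.imwrite('pics/t19.png',t['image'])"
```

```text
along -0.05371515875600755 lat -2.5238356764433793e-05 z 0.16069612115927823 yaw [ 3.14158293 -0.0038995  -0.08654839] f [ 0.06 -0.76 -0.39] tq [-0.019  0.017  0.006] gap 0.038481496190913 27.45
```

View pics/w19z.png

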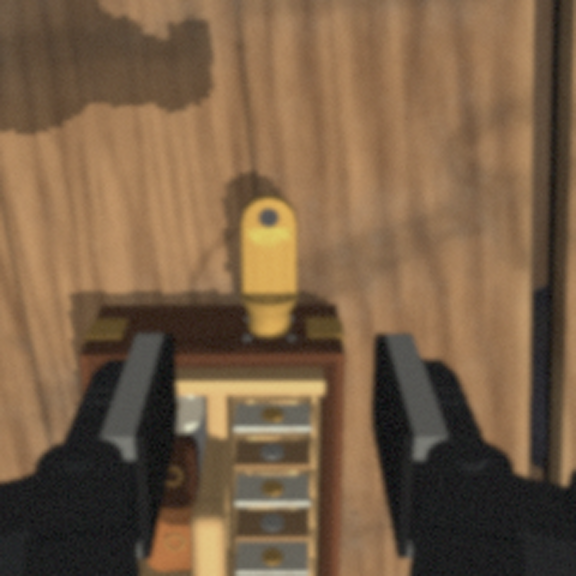

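View pics/s19z.png

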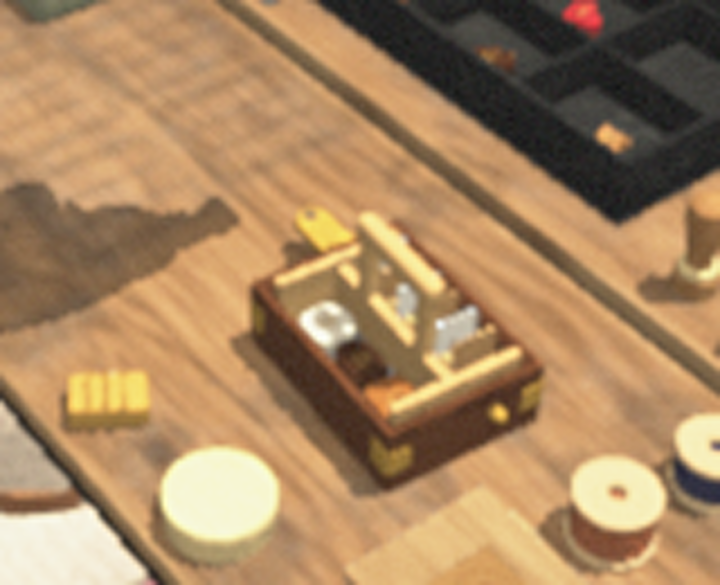

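View pics/t19.png

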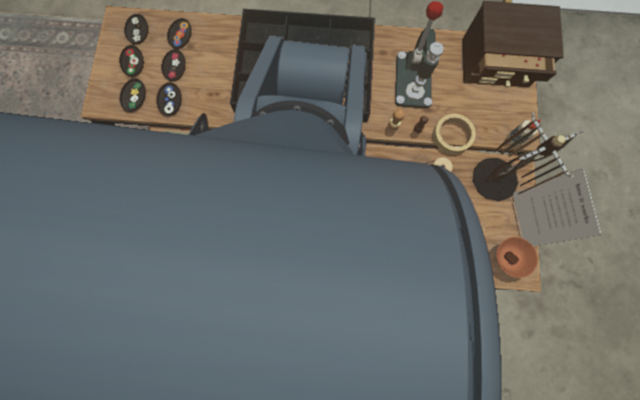

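```bash
python3 -c "
from h import *
w=load('w19')
u=np.array([-.0872,-.9962,0]);m=np.array([.535,.0325,0])
for p,z in (((269,197),.026),((241,296),.026),((299,296),.026),((269,309),.0365)):
    q=ray(w,np.array(p)/2.4+[200,110],z)[0]; print(q.round(4),((q-m)@u).round(4))
g=load('s19'); p=np.array([.535,.0325,.022])+.1625*u; print(proj(g,p)-[270,170],np.array([503,412])/4.5)
print(proj(g,np.array([.535,.0325,.022])+.16*u),np.array([503,412])/4.5+[270,170])
cv2.imwrite('pics/w19y.png',cv2.resize(w['image'][185:260,270:350],None,fx=7,fy=7,interpolation=cv2.INTER_CUBIC))
"
```

```text
[0.5381 0.0736 0.026 ] -0.0412
[0.5232 0.033  0.026 ] 0.0005
[0.5465 0.031  0.026 ] 0.0005
[0.5344 0.0312 0.0365] 0.0013
[[112.3789231   93.49319126]] [111.77777778  91.55555556]
[[381.75075344 262.84178484]] [381.77777778 261.55555556]
```

View pics/w19y.png

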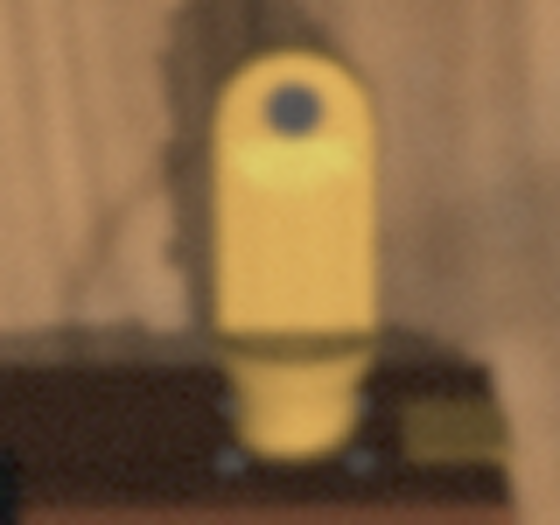

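```bash
python3 -c "
from h import *
a=load('scene1')['image'].astype(int);b=load('s19')['image'].astype(int)
for n,(x0,y0,x1,y1) in dict(block=(283,248,305,268),tin=(302,268,334,296),spools=(394,258,442,298)).items():
    print(n,np.abs(a-b)[y0:y1,x0:x1].mean())
from station import order
print(readout.state()['time']); print(order.finish_job())"
```

```text
block 5.009090909090909
tin 4.421875
spools 4.938020833333334
27.6
the job is handed in; nothing more can be done
None
```

The caddy is now the right way round in the box, the locking rod is through the bush and rail with its head up against the bush, and I handed the job in at 27.6 s.

- **Turning the caddy:** The last joint could not make the half turn in one grip. I turned the caddy 90°, set it gently on the bare table, re-gripped the bar from the opposite side and turned it the other 90°. I then lowered it into the box under control, and it touched the floor at the expected height.
- **Fitting the rod:** The rod went in without any noticeable resistance. It stopped with about 7 N of push, 15.6 mm from the bush mouth at the gripper, which matches the 15.9 mm I expected. I lowered it slightly, let go and moved clear.

**Last checks:**
- The wrist picture put the shoulder within about 0.5 mm of the bush mouth and the end of the head 41.2 mm out, against 41 mm nominal.
- The scene picture shows the brass tip sticking out of the far wall.
- The areas round the spools, tin and wax block showed only noise-level change from the start.
- The hand is touching nothing and stands about 0.16 m above the rod.

**What disagreed or could not be checked:**
- Camera estimates of the box's angle differed by about 1°. I used the value from the first grip of the bar, and the fit went without force.
- The arm blocked the top camera's view of the box at the end, so the final check rests on the wrist and scene pictures.

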